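# Prop open the guard of a microscope lamp controller and turn its trim knob up

## Robot

A 6-joint arm with a two-finger parallel gripper is mounted at the origin on the work surface. World frame = base frame: x ahead of the robot, y to its left, z up, the work surface at z = 0. Lengths are in m, angles in rad, forces in N, time in s.
With the tool pointing down it reaches from about 0.375 to 0.925 m from the base axis. Payload 5.7 kg.
Tool frame: the origin (TCP) lies midway between the tips of the shut fingers; the grasp point (between the pads) lies 19 mm behind it; z points along the fingers, y is the line along which they close (so a half turn about z gives the same grasp; the last joint's range is limited). The gripper opens to 88 mm and grips with 3 to 60 N. Pads are 20 mm wide; open, the fingers measure 115 mm over their backs; the gripper's body (75 mm by 178 mm) begins 61 mm behind the grasp point.
Start: joints at [1.032, 0.359, 1.51, -0, 1.272, -0.115], TCP at [0.247, 0.547, 0.223] pointing down, gripper open.
Joint ranges: [-2.97, 2.97], [-1.01, 2.36], [0.21, 2.38], [-0.96, 4.11], [0.2, 2.71], [-2.98, 2.98]. Speed limits (rad/s): [2.39, 2.39, 3.14, 3.14, 3.14, 3.14].

## Interface

Orientations are given as a unit quaternion [x, y, z, w].
In Python, from bench import move_ptp, servo_line, goto_joints, move_gripper, sleep, inverse_kinematics, capture, PlanningError, close_job, spot_in, silhouettes, current_clock, current_joint_pos, current_qvel, current_joint_torque, current_position, current_orientation, current_force, current_torque, current_finger_gap gives the robot as it stands. Calls block until the motion is done:
- move_ptp(position, orientation): joint-space move of the TCP to a pose.
- servo_line(position, orientation=None, rate=0.15, contact_N=None): straight line of the TCP; orientation=None keeps the orientation; rate is the mean speed in m/s. With contact_N (N) it stops when the force on the tool has changed by that much, and returns True; else False.
- goto_joints(angles): joint-space move.
- move_gripper(opening): finger opening in m; the grip force is fixed at half the most; returns when the fingers have stopped.
- sleep(seconds).
- inverse_kinematics(position, orientation): joint angles nearest the present ones, or None.
- capture(name): name is "scene" or "top"; returns a dict with "image" (480x640x3 uint8, blue, green, red), "range_z" (480x640 float32, m along the optical axis (not along the pixel's ray), 0 where there is no reading), "intrinsics" (3x3 intrinsics, pixels), "R" (3x3) and "t" (3): a world point X has camera coordinates R X + t. Camera axes: x right, y down, z forward; pixel columns grow to the right and rows downward; lengths in m; the calibration is good to about 2 mm. A picture is of the moment at which its call begins.
A pose or a line that the arm cannot do raises PlanningError and nothing moves.
- close_job(): hands the job in, once; it reports no verdict.
Trained networks look in the newest picture that a camera, given by its name, has taken for a name from the list of things; names that differ only in an ending like _2 or _b are one class to them, and where a whole thing is asked for, a point or a joint stands for the part that bears it (a point fixed in the world has none). Each returns a list of dicts, best first, with "conf" (0 to 1); they miss things now and then, are a little off and sometimes report something else, mostly with a low value. They report only what shows in the picture. A call takes as long as a camera call. They do not tell look-alikes from the thing itself.
- spot_in(camera, query): "xy" ([column, row] in pixels, amid what is visible of it).
- silhouettes(camera, query): "region" (480x640 bool, what is visible of it) and "xy" ([column, row] in pixels, amid what is visible of it).
Readings, each from a call of its own:
- current_clock(): time.
- current_joint_pos(): joint angles.
- current_qvel(): joint speeds.
- current_joint_torque(): joint torques, N m.
- current_position(): TCP position.
- current_orientation(): TCP orientation.
- current_force(): force on the tool from outside, world axes, zero at the start.
- current_torque(): the same for the moment, N m.
- current_finger_gap(): finger opening in m.
Only numpy, scipy, OpenCV 4.12 (cv2) and the standard library are available. Lean on these libraries where they do the work, as an engineer would, in place of code of your own. Each camera call takes 0.05 s, during which the arm holds its last target. There are 200 camera calls.

## Task

Set the aluminium wedge in the guide lane of the lamp controller and slide it, thin end first, under the lift bar of the spring-closed cover until the cover stands open on the wedge's flat top and the wedge is felt to press firmly on the sprung stop at the lane's end, without ramming it. Then turn the uncovered knob clockwise to its end stop and let go, leaving the cover propped and the other things on the bench where they are.

Things in the scene. Friction and masses are not known exactly. Their poses are not given: they have to be found in the camera images.
- station: Grey lamp controller box, fixed, 310 (x) by 240 (y) by 45 mm high; origin at the centre of its underside, its x away from the robot, y to the left, z up. On its flat top (deck, z 45 mm): guide lane on the left (y +75 mm), knob (axis at x -50, y -50 mm) under the clear cover on the right.
- lane (a point): Point on the lane's floor (deck) on its centre line, at controller x -82, y +75 mm, axes as the controller's. The lane runs along x from x -147 to +147 mm between two rails 10 mm high, 5 mm thick, 34 mm apart, open above and at its near end. A wedge set down with its origin here, toe away from the robot, lies wholly in front of the shut lift bar, toe 17 mm short of its roller.
- lane_end (a point): Lane floor at controller x +121, y +75 mm. The stop, a dark steel block 24 mm high across the lane with a 18 mm high black buffer pad before it, is adjustable: the pad's near face lies 0 to 16 mm nearer than this point, unmeasured, to be found by feel (at first touch the wedge's origin is at controller x +38 to +54 mm).
- buffer (a joint): Sprung buffer pad on the stop, facing the wedge. Value in m: 0 free, grows to 0.006 as it is pressed in along the lane (2.5 N per mm, so 15 N to its hard end). Pressed firmly: over 0.0025 (6 N) for a moment; it may push the wedge back a little when let go. Ramming: pressing on with over about 35 N.
- cover (a joint): Clear flip cover over the knob, 132 (x) by 110 (y) by 4 mm. Hinge line along the controller's y at x +38, 42 mm above the deck, from y -105 to +5 mm. Value in rad: 0 shut (level), 1.53 its limit (almost upright, 220 mm above the bench); over 1.3 is open; on the wedge's flat top about 1.42. A spring and its weight always swing it shut when let go. Pushing the wedge under takes up to about 12 N after a brief knock at first touch.
- lift_bar (a point): Centre of the black roller, 12 mm thick and 60 mm long, that turns freely on the lift bar across the lane. The steel bar is part of the cover, parallel to the hinge, 32 mm from it, and sticks out of the cover's left edge (controller y 0 to +109 mm). Roller axis, cover shut: controller x +8, 31 mm above the deck; propped: x +23, 70 mm above the deck.
- prop: Loose aluminium prop wedge, 139 (x) by 28 (y) mm, about 160 g, upright on the bench; origin on its underside, 67 mm behind the tip of the thin end; thin end (toe) to its +x. From the side: toe 14 mm high at x +67, ramp rising to 64 mm high at x -9, level top 64 mm high from x -9 to -46, then a grip block 86 mm high from x -46 to -72 mm.
- prop_grip (a point): Where to pinch the wedge's grip block across its 28 mm width (along its y): at wedge x -59, y 0, 72 mm above its underside, 14 mm below the block's top. Axes as the wedge's.
- knob (a joint): Black bar knob beneath the cover. Value in rad, grows clockwise seen from above: the end stop is at 2.40; it starts between 1.0 and 1.7 and stays where it is left (friction 0.06 N m).
- knob_grip (a point): On the knob's axis, 27 mm above the deck: where to pinch its bar, 40 mm long along its own x, 14 mm thick along its own y, top 34 mm above the deck, on a disc 42 mm across whose top is 5 mm above the deck. Its yaw falls as the knob turns clockwise.
- oil_bottle: Bystander: amber dropper bottle, 32 mm diameter, 75 mm tall; origin under its centre.
- pen: Bystander: blue pen, 142 mm long, lying along its y; origin at its middle on the bench.
- lens_cap: Bystander: black lens cap, 38 mm diameter, 14 mm high; origin under its centre.
- slide_box: Bystander: grey and white slide box, 87 by 102 by 36 mm; origin under its centre.
- specimen_jar: Bystander: clear specimen jar, 56 mm diameter, 70 mm tall; origin under its centre.
- petri_dish: Bystander: glass dish, 90 mm diameter, 15 mm high; origin under its centre.
- tumbler: Bystander: dark green tumbler, 76 mm diameter, 190 mm tall; origin under its centre.
Mind the look-alikes: they are no part of the job. Leave any green look-alike of the prop alone.

How it is judged:
On the way, in this order (a step that is already met when the one before it is completed fails the run):
1. the wedge is in the lane with the cover open on it (over 1.3 rad) and presses the buffer pad of the stop in by more than 2.5 mm (6 N) for a moment (value of joint cover above 1.3 rad and x of prop in the frame of station between 0.032 and 0.064 m and y of prop in the frame of station between 0.069 and 0.081 m and z of prop in the frame of station below 0.049 m and angle between prop's own z axis and vertical below 0.06 rad and value of joint buffer above 0.0025 m), for 0.1 s.
2. the knob has been turned clockwise to its end stop while the cover stays propped (value of joint cover above 1.3 rad and x of prop in the frame of station between 0.032 and 0.064 m and y of prop in the frame of station between 0.069 and 0.081 m and z of prop in the frame of station below 0.049 m and angle between prop's own z axis and vertical below 0.06 rad and value of joint knob above 2.33 rad), for 0.2 s.
At the end, for the whole second after the job is handed in: Wedge flat in the guide lane (within 6 mm of its centre line, origin 32 to 64 mm past the controller's centre along it), cover resting open on it over 1.3 rad, knob within 0.07 rad of its clockwise stop (2.40), all at rest and released, bystanders not shoved over 30 mm (all of step 2 and linear speed of prop below 0.02 m/s and velocity of joint each of cover, knob below 0.05 rad/s); the robot touches nothing.
It fails at once if the wedge is rammed on the stop: more than 50 N in all between wedge and controller (some 11 N of it from resting under the bar) with the wedge at the end of the lane (x of prop in the frame of station above 0.032 m and contact force between prop and station above 50 N).
It fails at once if a bystander on the bench is shoved more than 30 mm (distance of any of oil_bottle, pen, lens_cap, slide_box, specimen_jar, petri_dish, tumbler from where it was at the start of the episode above 0.03 m).
It also fails if it takes over 72 s, if anything falls off the work surface, if the arm or the gripper's body presses on something with over 40 N, if the wrist force passes 120 N, or if a joint passes its speed limit or range.

## Working session

There is one attempt and no reset: what is moved stays moved. The work goes in short steps, each a Python script; the robot and the scene stay as the last script left them, time stands still between calls to the robot, and variables do not carry over. Pictures are saved under pics/ and viewed, on a budget of 10 in all, crops included, one or two more only if the job needs it, and the job is handed in when it is done.

```bash
mkdir -p pics; ls; cat > h.py <<'E'
import numpy as np, cv2
from bench import *
from scipy.spatial.transform import Rotation as Ro
def pts(c,mask=None):
    z=c["range_z"]; K=c["intrinsics"]; v,u=np.mgrid[0:480,0:640]
    m=(z>0) if mask is None else (z>0)&mask
    P=np.stack([(u[m]-K[0,2])*z[m]/K[0,0],(v[m]-K[1,2])*z[m]/K[1,1],z[m]],1)
    return (P-c["t"])@c["R"]
def down(yaw): # tool z down, tool y along world direction yaw+90deg
    return (Ro.from_euler('z',yaw)*Ro.from_euler('x',np.pi)).as_quat()
E
python3 - <<'E'
from h import *
for n in("scene","top"):
    c=capture(n); cv2.imwrite(f"pics/{n}0.png",c["image"]); np.savez(f"{n}0.npz",**c)
    print(n,c["intrinsics"][0,0],(-c["R"].T@c["t"]).round(3),c["R"].round(2).tolist())
    for q in("station","prop","knob","lift_bar","cover","oil_bottle","pen","lens_cap","slide_box","specimen_jar","petri_dish","tumbler"):
        for d in silhouettes(n,q)[:3]:
            if d["conf"]<.3: continue
            P=pts(c,d["region"]); 
            if len(P): print(q,round(d["conf"],2),np.round(d["xy"]),np.median(P,0).round(3),np.percentile(P,2,axis=0).round(3),np.percentile(P,98,axis=0).round(3))
print(current_orientation(),current_clock())
E
```

```text
pics
scene 485.57365648812237 [1.273 0.474 0.724] [[-0.54, 0.84, 0.02], [0.49, 0.33, -0.81], [-0.69, -0.42, -0.59]]
station 0.9 [245. 260.] [ 0.647 -0.098  0.046] [ 0.464 -0.221  0.009] [0.765 0.009 0.091]
prop 0.83 [487. 247.] [0.285 0.333 0.039] [0.249 0.277 0.002] [0.304 0.404 0.087]
prop 0.73 [454. 284.] [0.46  0.313 0.049] [0.388 0.293 0.004] [0.52  0.328 0.088]
knob 0.56 [227. 191.] [ 0.408 -0.364  0.009] [ 0.373 -0.397  0.002] [ 0.454 -0.318  0.017]
lift_bar 0.96 [240. 227.] [ 0.598 -0.158  0.089] [ 0.518 -0.224  0.046] [ 0.653 -0.023  0.092]
cover 0.63 [239. 223.] [ 0.598 -0.159  0.089] [ 0.52  -0.22   0.078] [ 0.653 -0.026  0.092]
oil_bottle 0.69 [428. 357.] [0.667 0.339 0.036] [0.599 0.288 0.001] [0.696 0.387 0.039]
oil_bottle 0.65 [352. 333.] [0.7   0.208 0.04 ] [ 0.659  0.177 -0.   ] [0.708 0.22  0.076]
pen 0.58 [244. 255.] [ 0.647 -0.099  0.046] [ 0.463 -0.223  0.008] [0.765 0.009 0.091]
pen 0.54 [345. 237.] [0.391 0.008 0.008] [ 0.373 -0.062  0.002] [0.406 0.064 0.012]
pen 0.34 [357. 332.] [0.701 0.208 0.042] [0.684 0.19  0.002] [0.708 0.22  0.076]
lens_cap 0.53 [395. 2
[... 1656 characters left out ...]
] [0.384 0.15  0.015] [0.368 0.134 0.01 ] [0.4   0.167 0.019]
slide_box 0.72 [165. 174.] [0.65  0.334 0.037] [0.611 0.287 0.009] [0.694 0.385 0.041]
specimen_jar 0.7 [383. 198.] [ 0.595 -0.116  0.047] [ 0.455 -0.232  0.041] [ 0.753 -0.002  0.093]
specimen_jar 0.58 [500. 236.] [ 0.517 -0.347  0.069] [ 0.494 -0.378  0.003] [ 0.543 -0.327  0.074]
petri_dish 0.74 [504. 288.] [ 0.418 -0.359  0.008] [ 0.378 -0.396  0.001] [ 0.455 -0.318  0.017]
tumbler 0.95 [517. 174.] [ 0.612 -0.346  0.178] [ 0.586 -0.392  0.004] [ 0.655 -0.323  0.193]
tumbler 0.53 [384. 196.] [ 0.595 -0.116  0.047] [ 0.455 -0.232  0.041] [ 0.754 -0.002  0.093]
[ 2.10289661e-01  9.77639123e-01 -5.63019293e-05 -2.06937370e-05] 1.3
```

```bash
python3 - <<'E'
import cv2,numpy as np
a=cv2.imread("pics/top0.png"); cv2.imwrite("pics/v1.png",a)
s=cv2.imread("pics/scene0.png"); cv2.imwrite("pics/v2.png",cv2.resize(s[170:370,140:540],None,fx=2,fy=2,interpolation=cv2.INTER_CUBIC))
E
```

```text
(no output)
```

View pics/top0.png

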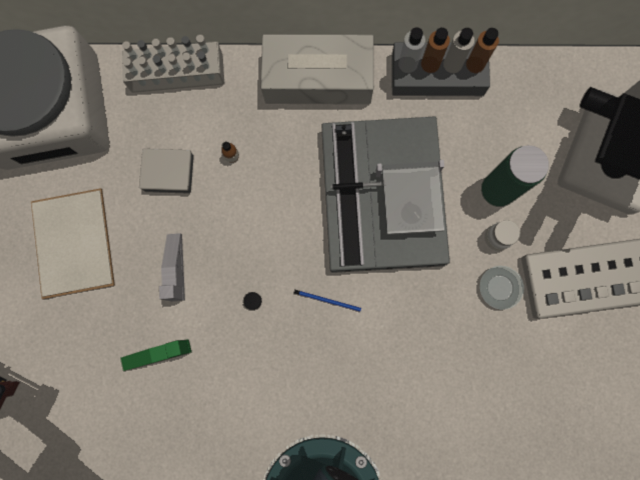

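View pics/v2.png

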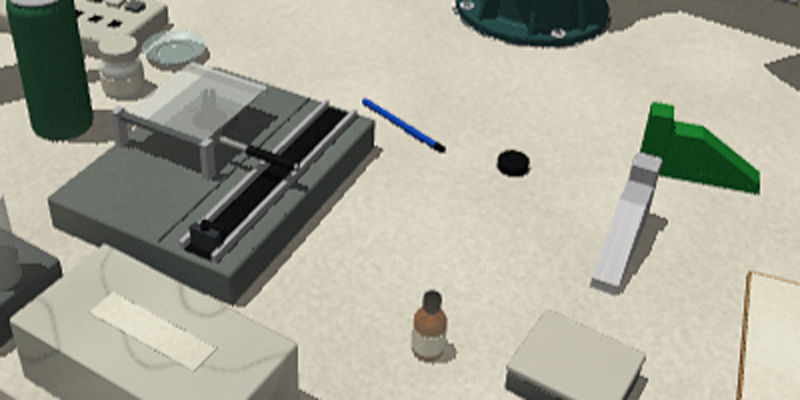

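The thing wanted is the aluminium wedge at top px (172,267), with its grip block near the robot and its toe away. The look-alike is the green wedge at (155,355), and the v2 crop confirms the colours. The controller is at (385,195), with the lane on its left at about column 347. Next I fit the poses.

```bash
cat > fit.py <<'E'
from h import *
from scipy.optimize import minimize
def cloud():
    out=[]
    for n in("top","scene"):
        c=dict(np.load(n+"0.npz")); out.append((pts(c),c["image"][c["range_z"]>0]))
    return out
C=cloud()
print("bench z",[np.median(P[(abs(P[:,2])<.015)&(P[:,0]>.2)&(P[:,0]<.9),2]).round(4) for P,_ in C])
# station: soft-rect fit on deck-height points
def loc(P,p):
    c,s=np.cos(p[2]),np.sin(p[2]); d=P[:,:2]-p[:2]
    return np.c_[d[:,0]*c+d[:,1]*s,-d[:,0]*s+d[:,1]*c]
for nm,(P,_) in zip(("top","scene"),C):
    m=(P[:,2]>.036)&(P[:,2]<.054)&(P[:,0]>.43)&(P[:,0]<.8)&(P[:,1]>-.28)&(P[:,1]<.08)
    Q=P[m]; print(nm,"deck z",np.median(Q[:,2]).round(4))
    img=np.zeros((450,450),np.uint8); img[((Q[:,0]-.4)*1000).astype(int),((Q[:,1]+.3)*1000).astype(int)]=255
    img=cv2.morphologyEx(img,cv2.MORPH_CLOSE,np.ones((9,9))); img=cv2.morphologyEx(img,cv2.MORPH_OPEN,np.ones((15,15)))
    cn=max(cv2.findContours(img,0,2)[0],key=cv2.contourArea)
    (v,u),(w,h),a=cv2.minAreaRect(cn); print(" rect centre",u/1000+.4,v/1000-.3,w,h,a)
    # points inside reward, balanced: trimmed extents along axes for yaw scan
    def cost(p):
        l=loc(Q,p); o=np.maximum(abs(l[:,0])-.155,0)+np.maximum(abs(l[:,1])-.12,0)
        return np.minimum(o,.01).sum()
    r=minimize(cost,[u/1000+.4,v/1000-.3,.06],method="Nelder-Mead",options=dict(initial_simplex=np.array([[.6,-.1,0],[.61,-.1,.05],[.6,-.11,.08],[.61,-.12,.1]])))
    print(" fit",r.x.round(4),r.fun)
    l=loc(Q,r.x); print(" ext",[np.percentile(l[:,i],[.5,99.5]).round(4).tolist() for i in(0,1)])
    l=loc(P,r.x); k=(P[:,2]>.0525)&(P[:,2]<.06)&(l[:,0]>-.14)&(l[:,0]<-.03)&(abs(l[:,1]-.075)<.035)
    for s in(-1,1):
        t=l[k&(s*(l[:,1]-.075)>0)]
        if len(t)>10: print(" rail",s,len(t),np.polyfit(t[:,0],t[:,1],1).round(4),np.median(t[:,1]).round(4))
# wedge
def prof(x): return np.where(x>-.009,np.clip(.014+(.067-x)*50/76,.014,.064),np.where(x>-.046,.064,.086))
def wedge(Ps):
    def cost(p):
        t=0
        for Q in Ps:
            l=loc(Q,p); ox=np.maximum(np.maximum(l[:,0]-.067,-.072-l[:,0]),0); oy=np.maximum(abs(l[:,1])-.014,0)
            dz=np.maximum(Q[:,2]-prof(np.clip(l[:,0],-.072,.067)),0)   # above surface
            # below the surface and inside: distance to nearest of top/side
            ins=np.minimum(np.minimum(np.maximum(prof(l[:,0])-Q[:,2],0),np.maximum(.014-abs(l[:,1]),0)),np.maximum(np.minimum(.067-l[:,0],l[:,0]+.072),0))
            t+=np.minimum(ox+oy+dz+ins,.012).mean()
        return t
    return min((minimize(cost,x0,method="Nelder-Mead",options=dict(initial_simplex=np.array(x0)+np.array([[0,0,0],[.02,0,0],[0,.01,0],[0,0,.2]]),maxiter=600)) for x0 in([.45,.31,-.1],[.46,.31,.1],[.44,.3,0])),key=lambda r:r.fun)
Ps=[P[(P[:,2]>.006)&(P[:,2]<.1)&(P[:,0]>.35)&(P[:,0]<.56)&(P[:,1]>.27)&(P[:,1]<.345)] for P,_ in C]
for q in([Ps[0]],[Ps[1]],Ps):
    r=wedge(q); print("wedge",len(q[0]),r.x.round(4),round(r.fun,5))
E
python3 fit.py
```

```text
bench z [np.float64(0.0011), np.float64(0.0009)]
top deck z 0.0459
 rect centre 0.6065055236816407 -0.11722239685058591 310.43353271484375 240.01829528808594 86.03533935546875
 fit [ 0.6071 -0.1172  0.0698] 0.0048663521548531485
 ext [[-0.1542, 0.1531], [-0.1185, 0.1193]]
 rail -1 123 [0.0016 0.0559] 0.0558
 rail 1 135 [-0.0032  0.094 ] 0.0945
scene deck z 0.0456
 rect centre 0.6764486999511719 -0.1496004943847656 175.51309204101562 164.25149536132812 86.45523834228516
 fit [ 0.6071 -0.1161  0.0669] 0.016950764706391064
 ext [[-0.1524, 0.1544], [-0.117, 0.1192]]
 rail -1 82 [-0.0042  0.0545] 0.0551
 rail 1 93 [-0.0049  0.0932] 0.094
wedge 1420 [0.456  0.3113 0.0994] 0.00157
wedge 1060 [0.4551 0.3106 0.0971] 0.00186
wedge 1420 [0.4551 0.311  0.0997] 0.00348
```

```bash
cat >> h.py <<'E'
ST=np.array([.6068,-.1170,.0692]); WE=np.array([.4555,.3110,.0985])
def tf(F,x,y,z): 
    c,s=np.cos(F[2]),np.sin(F[2]); return np.array([F[0]+c*x-s*y,F[1]+s*x+c*y,z])
def pose(g,yaw,tau,flip=False,back=0.):
    R=Ro.from_euler('z',yaw)*Ro.from_euler('y',-tau)*Ro.from_euler('x',np.pi)
    if flip: R=R*Ro.from_euler('z',np.pi)
    return np.asarray(g)+(.019-back)*R.apply([0,0,1]),R.as_quat()
TAU=np.radians(40)
def lanepose(xw,dz,flip): # wedge origin at controller xw on lane, dz above deck
    return pose(tf(ST,xw-.059,.075,.045+.072+dz),ST[2],TAU,flip)
def gw(): return tf(WE,-.059,0,.072)
E
python3 - <<'E'
from h import *
for t in (40,30):
  for f in(0,1):
    T=np.radians(t)
    print(t,f)
    for g,y,b in((gw(),WE[2],.09),(gw(),WE[2],0),(gw()+[0,0,.12],WE[2],0),(tf(ST,-.141,.075,.2),ST[2],0),(tf(ST,-.141,.075,.117),ST[2],0),(tf(ST,-.005,.075,.117),ST[2],0)):
        q=inverse_kinematics(*pose(g,y,T,f,b)); print(None if q is None else np.round(q,2))
E
```

```text
40 0
None
None
None
[-0.58  0.04  2.38  1.27  0.42 -0.2 ]
None
[-0.35  0.41  2.21  2.03  0.29 -0.81]
40 1
None
None
None
[-0.58  0.04  2.38  1.27  0.42  2.95]
None
[-0.35  0.41  2.21  2.03  0.29  2.34]
30 0
None
None
[ 0.73  0.15  2.12 -0.63  0.53  2.7 ]
[-0.47  0.03  2.24  0.58  0.49  0.57]
[-0.47  0.25  2.35  1.25  0.27 -0.14]
[-0.3   0.37  2.07  0.74  0.27  0.53]
30 1
[ 0.82  0.2   2.22 -0.86  0.45 -0.12]
None
[ 0.73  0.15  2.12 -0.63  0.53 -0.44]
[-0.47  0.03  2.24  0.58  0.49 -2.57]
None
[-0.3   0.37  2.07  0.74  0.27 -2.61]
```

```bash
python3 - <<'E'
from h import *
from scipy.optimize import brentq
# roller contact: wedge surface as polyline; for theta, find wedge x origin so roller (r=6) touches
def xw(th):
    a=th-.351; rx,rz=38-32*np.cos(a),42+32*np.sin(a)
    poly=np.array([[67,0],[67,14],[-9,64],[-46,64]],float)
    def gap(x0):
        d=9e9
        for p,q in zip(poly[:-1],poly[1:]):
            p=p+[x0,0];q=q+[x0,0];t=np.clip(np.dot([rx,rz]-p,q-p)/np.dot(q-p,q-p),0,1);d=min(d,np.hypot(*([rx,rz]-p-t*(q-p))))
        return d-6
    xs=np.arange(-90,60,.5)
    for x in xs:
        if gap(x)<0: return x
    return None
ths=np.r_[np.arange(.1,1.44,.04)]
tab=[(t,xw(t)) for t in ths]; tab=[(t,x) for t,x in tab if x is not None]
top=tab[-1][0]; tab+=[(1.42,x) for x in (20,30,40,50,58)]
for tau in (0,10,15,20,25):
  for gx in(-59,-64):
    T=np.radians(tau);best=(9e9,)
    for th,x in tab:
        g=np.array([x+gx,45+72.+0]);u=np.array([-np.sin(T),np.cos(T)]);f=np.array([np.cos(T),np.sin(T)])
        s=np.linspace(0,132,60)[:,None]; c=np.array([38,87])+s*np.array([-np.cos(th),np.sin(th)])+4*np.array([-np.sin(th),-np.cos(th)])*0
        r=c-g; du=r@u-61; df=r@f-37.5   # body: du>0, df<0
        d=np.where((du>0)&(df<0),-np.minimum(du,-df),np.hypot(np.maximum(-du,0),np.maximum(df,0)))
        if d.min()<best[0]: best=(d.min().round(1),round(th,2),x)
    print(tau,gx,best)
print([(round(t,2),x) for t,x in tab[::6]])
for t in (15,20,25):
  for f in(0,1):
    T=np.radians(t); print(t,f)
    for g,y,b in((gw(),WE[2],.09),(gw(),WE[2],0),(gw()+[0,0,.12],WE[2],0),(tf(ST,-.141,.075,.2),ST[2],0),(tf(ST,-.141,.075,.117),ST[2],0),(tf(ST,-.005,.075,.117),ST[2],0)):
        q=inverse_kinematics(*pose(g,y,T,f,b)); print(None if q is None else np.round(q,2))
E
```

```text
0 -59 (np.float64(-18.6), np.float64(0.98), np.float64(5.5))
0 -64 (np.float64(-15.6), np.float64(0.94), np.float64(3.5))
10 -59 (np.float64(-8.9), np.float64(0.9), np.float64(1.0))
10 -64 (np.float64(-6.1), np.float64(0.9), np.float64(1.0))
15 -59 (np.float64(-5.0), np.float64(0.9), np.float64(1.0))
15 -64 (np.float64(-2.2), np.float64(0.86), np.float64(-1.5))
20 -59 (np.float64(-0.6), np.float64(0.86), np.float64(-1.5))
20 -64 (np.float64(3.0), np.float64(0.86), np.float64(-1.5))
25 -59 (np.float64(4.3), np.float64(0.86), np.float64(-1.5))
25 -64 (np.float64(8.6), np.float64(0.82), np.float64(-3.5))
[(np.float64(0.1), np.float64(-40.0)), (np.float64(0.34), np.float64(-29.5)), (np.float64(0.58), np.float64(-17.0)), (np.float64(0.82), np.float64(-3.5)), (np.float64(1.06), np.float64(10.5)), (np.float64(1.3), np.float64(24.0)), (1.42, 50)]
15 0
[ 0.64  0.21  2.02 -0.21  0.69  2.26]
[ 0.61  0.39  2.07 -0.29  0.46  2.33]
[ 0.61  0.18  1.95 -0.18  0.79  2.19]
[-0.34  0.09  2.04  0.15  0.78  1.06]
[-0.34  0.25  2.14  0.21  0.53  0.99]
[-0.23  0.4   1.86  0.13  0.63  1.17]
15 1
[ 0.64  0.2
[... 415 characters left out ...]
.25  0.38  1.93  0.23  0.51  1.07]
20 1
[ 0.69  0.19  2.09 -0.35  0.59 -0.71]
[ 0.65  0.39  2.13 -0.53  0.36 -0.55]
[ 0.65  0.16  2.01 -0.28  0.69 -0.83]
[-0.38  0.06  2.1   0.24  0.67 -2.19]
[-0.38  0.23  2.21  0.38  0.41 -2.35]
[-0.25  0.38  1.93  0.23  0.51 -2.07]
25 0
[ 0.75  0.19  2.16 -0.56  0.5   2.68]
None
[ 0.69  0.15  2.06 -0.43  0.6   2.48]
[-0.42  0.04  2.17  0.38  0.57  0.8 ]
[-0.42  0.23  2.28  0.7   0.31  0.44]
[-0.27  0.37  2.    0.39  0.38  0.89]
25 1
[ 0.75  0.19  2.16 -0.56  0.5  -0.46]
[ 0.69  0.4   2.18 -0.92  0.3  -0.12]
[ 0.69  0.15  2.06 -0.43  0.6  -0.67]
[-0.42  0.04  2.17  0.38  0.57 -2.34]
[-0.42  0.23  2.28  0.7   0.31 -2.7 ]
[-0.27  0.37  2.    0.39  0.38 -2.25]
```

```bash
cat >> h.py <<'E'
TAU=np.radians(22); GX,GZ=-.065,.077
def lanepose(xw,dz): return pose(tf(ST,xw+GX,.075,.045+GZ+dz),ST[2],TAU,True)
def gw(dz=0): return tf(WE,GX,0,GZ+dz)
E
python3 - <<'E'
from h import *
ps=[pose(gw(),WE[2],TAU,True,.10),pose(gw(),WE[2],TAU,True),pose(gw(.12),WE[2],TAU,True),lanepose(-.09,.09),lanepose(-.09,0),lanepose(.06,0)]
q=[inverse_kinematics(*p) for p in ps]
for x in q: print(None if x is None else np.round(x,2))
assert all(x is not None for x in q)
move_ptp(*ps[0]); servo_line(ps[1][0],ps[1][1],rate=.1)
f0=current_force(); move_gripper(.02); print("gap",current_finger_gap(),current_force()-f0)
servo_line(ps[2][0],rate=.15); print(current_finger_gap(),current_force(),current_clock())
move_ptp(*ps[3]); 
for n in("top","scene"):
    c=capture(n); cv2.imwrite(f"pics/{n}1.png",c["image"]); np.savez(n+"1.npz",**c)
a=cv2.imread("pics/scene1.png")[130:380,120:520];cv2.imwrite("pics/v3.png",cv2.resize(a,None,fx=2,fy=2)); print(current_clock(),current_finger_gap())
E
```

```text
[ 0.73  0.16  2.11 -0.4   0.6  -0.64]
[ 0.67  0.38  2.16 -0.65  0.34 -0.41]
[ 0.67  0.14  2.03 -0.33  0.67 -0.77]
[-0.42  0.01  2.13  0.28  0.67 -2.25]
[-0.42  0.2   2.25  0.49  0.38 -2.48]
[-0.26  0.37  1.96  0.27  0.47 -2.12]
gap 0.02800551798604842 [-0.68555633  0.06993461  0.15227256]
0.02767439916679031 [-0.03620914  0.05492085 -0.83751973] 5.425
6.8833 0.027790035837758024
```

View pics/v3.png

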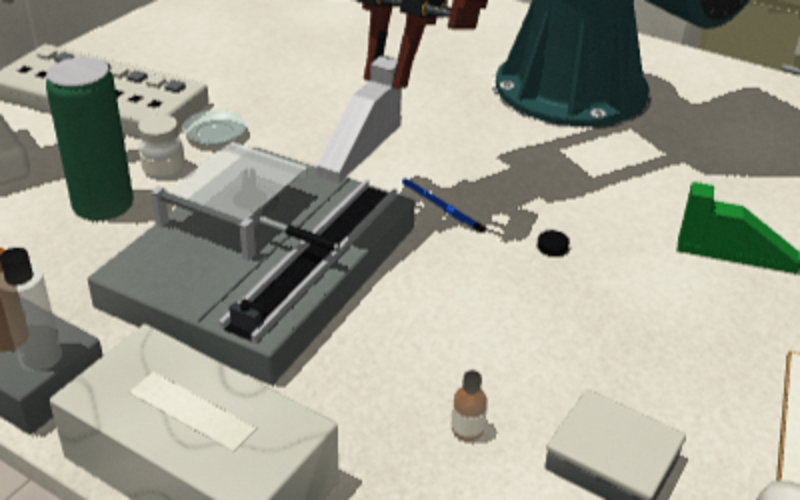

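The scene crop shows the wedge upright in the fingers at about (365,120), toe toward the lane. The bystanders haven't moved. Next I check the in-hand offset, then lower it.

```bash
python3 - <<'E'
from h import *
F=np.r_[tf(ST,-.09,.075,0)[:2],ST[2]]; off=[]
for n in("top","scene"):
    c=dict(np.load(n+"1.npz")); P=pts(c); d=P[:,:2]-F[:2]; cs,s=np.cos(F[2]),np.sin(F[2])
    L=np.c_[d[:,0]*cs+d[:,1]*s,-d[:,0]*s+d[:,1]*cs,P[:,2]-.135]
    top=.014+np.clip((.067-L[:,0])*50/76,0,.05)
    k=(L[:,0]>-.04)&(L[:,0]<.075)&(abs(L[:,1])<.03)&(abs(L[:,2]-top)<.008)
    T=L[k]; print(n,k.sum(),"dz",np.median((L[:,2]-top)[k]).round(4),"xmax",np.percentile(T[:,0],99).round(4))
    for a,b in((-.04,-.01),(-.01,.02),(.02,.045),(.045,.067)):
        t=T[(T[:,0]>a)&(T[:,0]<b),1]; print("  ",len(t),np.percentile(t,[3,97]).round(4),t.mean().round(4) if len(t) else "")
E
```

```text
top 834 dz -0.0003 xmax 0.0642
   277 [-0.011   0.0154] 0.0023
   228 [-0.0112  0.0152] 0.0022
   184 [-0.0111  0.0152] 0.002
   145 [-0.0114  0.0153] 0.002
scene 631 dz -0.0016 xmax 0.0653
   105 [-0.0105  0.0164] 0.0042
   201 [-0.0112  0.0165] 0.0036
   168 [-0.0114  0.0162] 0.003
   156 [-0.0118  0.0164] 0.0026
```

```bash
cat >> h.py <<'E'
LY=.073
def lanepose(xw,dz): return pose(tf(ST,xw+GX,LY,.045+GZ+dz),ST[2],TAU,True)
def lf(): # force in station axes
    return Ro.from_euler('z',-ST[2]).apply(current_force())
E
python3 - <<'E'
from h import *
print("f",lf().round(2))
p,o=lanepose(-.085,.09); servo_line(p,o,rate=.15)
print(servo_line(lanepose(-.085,.014)[0],rate=.12,contact_N=6))
h=servo_line(lanepose(-.085,0.0005)[0],rate=.03,contact_N=6); print(h,(current_position()-lanepose(-.085,0)[0]).round(4),lf().round(2))
if not h:
    print(servo_line(lanepose(-.07,0.0005)[0],rate=.04,contact_N=8),lf().round(2))
for n in("top","scene"):
    c=capture(n); cv2.imwrite(f"pics/{n}2.png",c["image"]); np.savez(n+"2.npz",**c)
a=cv2.imread("pics/top2.png")[90:300,260:480];b=cv2.imread("pics/scene2.png")[190:360,140:360]
cv2.imwrite("pics/v4.png",np.hstack([cv2.resize(a,(400,400)),cv2.resize(b,(400,400))])); print(current_clock(),current_finger_gap())
E
```

```text
f [ 0.05 -0.43 -0.7 ]
False
False [-0.0001  0.      0.0003] [-0.15 -0.25 -1.57]
False [-0.96  0.06 -0.88]
9.1417 0.02776439007207161
```

View pics/v4.png

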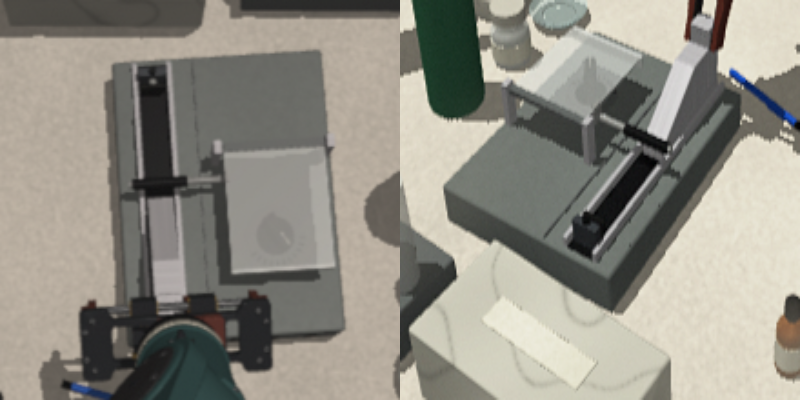

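The wedge is in the lane between the rails, with its toe just before the roller (v4 left about (165,190), right about (660,145)). Next I slide it in.

```bash
python3 - <<'E'
from h import *
ok=True
for x in(-.03,-.005,.015,.033):
    h=servo_line(lanepose(x,0.0005)[0],rate=.05,contact_N=28); print(x,h,lf().round(2),(current_position()-lanepose(x,0.0005)[0]).round(4))
    if h: ok=False;break
if ok:
    sleep(.2); b=lf()[0]; x=.033; print("base",b)
    while x<.064:
        x+=.001; servo_line(lanepose(x,0.0005)[0],rate=.02,contact_N=15); f=lf()[0]; print(round(x,3),f.round(2),end="; ")
        if b-f>10.5: break
    sleep(.25); print("\nheld",lf().round(2),current_clock())
c=capture("scene"); cv2.imwrite("pics/scene3.png",c["image"])
cv2.imwrite("pics/v5.png",cv2.resize(c["image"][130:350,130:430],None,fx=2.6,fy=2.6))
E
```

```text
-0.03 False [-0.83 -1.39 -3.23] [ 0.0002  0.     -0.0001]
-0.005 False [-1.62  0.44 -2.19] [ 0.      0.0001 -0.0001]
0.015 False [-0.95  0.02 -2.89] [ 0.0003  0.     -0.0001]
0.033 False [ 1.53  0.68 -4.62] [ 0.0005 -0.     -0.0001]
base 0.1003449404600821
0.034 -0.81; 0.035 -0.86; 0.036 -0.86; 0.037 0.38; 0.038 0.64; 0.039 0.35; 0.04 0.56; 0.041 -0.19; 0.042 -0.11; 0.043 0.09; 0.044 0.74; 0.045 0.37; 0.046 0.21; 0.047 -0.23; 0.048 -1.06; 0.049 -0.04; 0.05 -1.12; 0.051 -2.47; 0.052 -5.34; 0.053 -7.65; 0.054 -8.9; 0.055 -11.42; 
held [-11.46  -3.2    3.87] 17.75
```

View pics/v5.png

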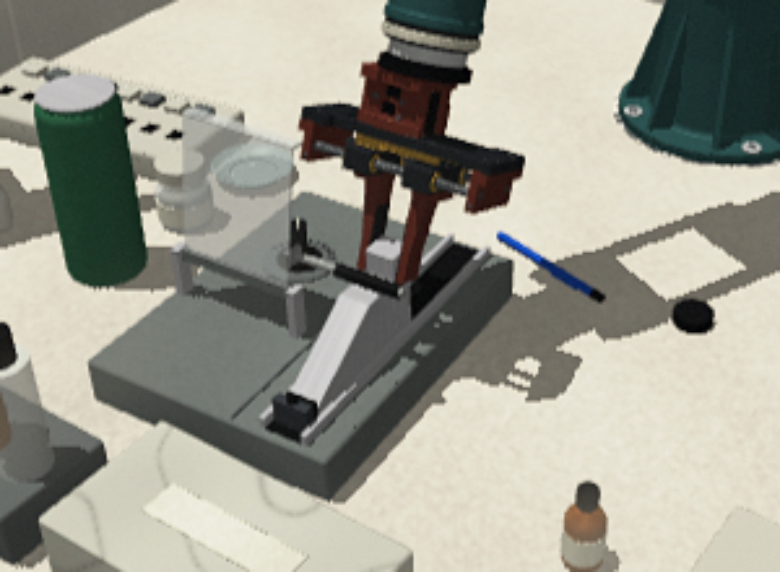

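The cover is upright on the wedge's flat top at about (370,270), and the toe is against the stop at (295,410). Force rises about 2.5 N/mm to 11.5 N, which matches the buffer spring. Next I release, retreat and look at the knob.

```bash
python3 - <<'E'
from h import *
move_gripper(.06); print("rel",lf().round(2))
p=current_position(); z=Ro.from_quat(current_orientation()).apply([0,0,1])
servo_line(p-.13*z,rate=.15)
p=current_position(); move_ptp([.38,.25,.30],pose([0,0,0],0,0,True)[1]); print(current_clock())
P={}
for n in("top","scene"):
    c=capture(n); cv2.imwrite(f"pics/{n}4.png",c["image"]); np.savez(n+"4.npz",**c)
    P=pts(c); kp=tf(ST,-.05,-.05,0)
    d=P[:,:2]-ST[:2]; cs,s=np.cos(ST[2]),np.sin(ST[2]); L=np.c_[d[:,0]*cs+d[:,1]*s,-d[:,0]*s+d[:,1]*cs,P[:,2]-.045]
    T=L[(np.hypot(L[:,0]+.05,L[:,1]+.05)<.03)&(L[:,2]>.026)&(L[:,2]<.042)]
    print(n,len(T),T.mean(0).round(4),np.median(T[:,2]).round(4))
    if len(T)>5:
        w,v=np.linalg.eigh(np.cov(T[:,:2].T)); print("  yaw ctrl",np.arctan2(v[1,1],v[0,1]).round(3),np.sqrt(w).round(4)*12**.5)
    T=L[(L[:,1]<0)&(L[:,1]>-.1)&(L[:,2]>.06)&(L[:,2]<.2)&(L[:,0]>-.05)&(L[:,0]<.06)]
    if len(T)>20: print("  cover",len(T),np.arctan(-1/np.polyfit(T[:,2],T[:,0],1)[0]).round(3),T.min(0).round(3),T.max(0).round(3))
    T=L[(L[:,2]>.08)&(L[:,2]<.095)&(abs(L[:,1]-.075)<.02)&(L[:,0]<.02)]
    if len(T): print("  block",len(T),T.mean(0).round(4))
a=cv2.imread("pics/top4.png")[90:300,300:480]; cv2.imwrite("pics/v6.png",cv2.resize(a,None,fx=2.8,fy=2.8,interpolation=cv2.INTER_CUBIC))
E
```

```text
rel [-0.22 -0.1  -0.43]
20.8083
top 158 [-0.0502 -0.0495  0.0339] 0.0344
  yaw ctrl -2.573 [0.01489564 0.04052999]
  cover 536 1.367 [ 0.002 -0.099  0.06 ] [ 0.034 -0.001  0.177]
  block 209 [-0.0093  0.0752  0.0862]
scene 56 [-0.0505 -0.0483  0.0339] 0.0342
  yaw ctrl -2.566 [0.01316359 0.04191563]
  cover 1960 1.378 [-0.001 -0.1    0.06 ] [ 0.04  -0.     0.174]
  block 151 [-0.1989  0.0765  0.0855]
```

View pics/v6.png

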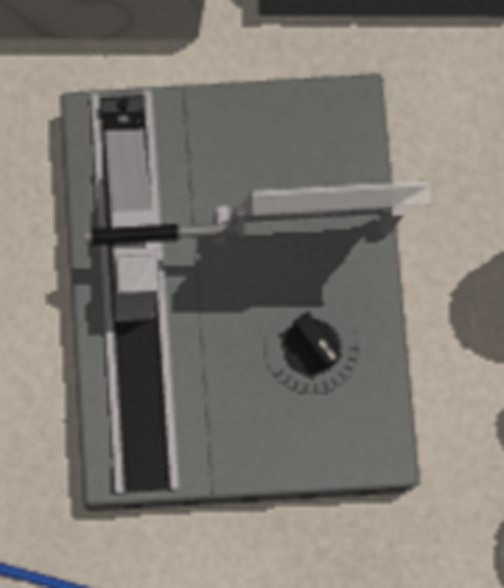

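The top crop shows the cover upright at about (340,198), and the wedge in the lane under the roller at (135,235). The knob is at (312,345), its bar at +0.57 rad in controller axes. The wedge origin is at about x +50 mm. A pinch turn would swing the 178 mm gripper body into the cover, so I'll push the bar's near end round with closed fingertips.

```bash
cat > knob.py <<'E'
from h import *
Q=pose([0,0,0],ST[2],0,True)[1]; Z=.045+.012
def kp(phi,d,z=Z,r=-.013):
    c,s=np.cos(phi),np.sin(phi); return tf(ST,-.0503+c*r+s*d,-.0493+s*r-c*d,z)  # d>0: on local -y side
E
python3 - <<'E'
from knob import *
phi=.57
for p in(kp(phi,.034,.2),kp(phi,.034),kp(-.8,.02)): 
    q=inverse_kinematics(p,Q); print(np.round(q,2))
move_gripper(0.0)
move_ptp(kp(phi,.034,.2),Q)
print(servo_line(kp(phi,.034),rate=.12,contact_N=6))
f0=lf(); h=servo_line(kp(phi,.006),rate=.015,contact_N=2.5)
p=current_position()-tf(ST,-.0503,-.0493,0); a=phi+ST[2]
d0=-(-np.sin(a)*p[0]+np.cos(a)*p[1]); t=(d0-.007-.010*np.sin(.57))/np.cos(.57)
print(h,"d0",d0,"half-thick",t,(lf()-f0).round(2))
if h:
    sup=lambda f:.007+.010*abs(np.sin(f))+t*np.cos(f)
    while phi>-1.0:
        phi-=.06; hit=servo_line(kp(phi,sup(phi)-.0005),rate=.03,contact_N=11)
        f=lf()-f0; print(round(phi,2),f.round(1)[:2],end="; ")
        if hit or np.hypot(*f[:2])>10: break
    print("\nstop",phi,hit,current_clock()); sleep(.2); print((lf()-f0).round(1))
E
```

```text
[-0.46  0.39  1.53 -0.    1.23 -2.1 ]
[-0.46  0.55  1.66 -0.    0.93 -2.1 ]
[-0.44  0.51  1.75 -0.    0.88 -2.08]
False
True d0 0.022707576098641543 half-thick 0.012247587205032575 [ 0.18 -1.47  0.63]
0.51 [ 2.5 -1.6]; 0.45 [ 2.2 -1.3]; 0.39 [ 2.5 -1.6]; 0.33 [ 2.  -1.1]; 0.27 [ 0.8 -2.8]; 0.21 [ 0.1 -3.1]; 0.15 [ 0.4 -2.1]; 0.09 [ 1.2 -1.6]; 0.03 [ 1.7 -2.4]; -0.03 [ 2.4 -3.3]; -0.09 [ 3.  -5.6]; -0.15 [ 2.5 -5.1]; -0.21 [ 2.8 -4.5]; -0.27 [ 3.5 -6.5]; -0.33 [ 2.5 -6.1]; -0.39 [ 2.4 -6.3]; -0.45 [ 1.  -5.7]; -0.51 [ 1. -5.]; -0.57 [ 1.2 -4.6]; -0.63 [-0.8 -4.4]; -0.69 [-0.7 -7. ]; -0.75 [ -0.3 -11.7]; 
stop -0.7500000000000002 False 31.5167
[ -1.2 -11.   -3.5]
```

```bash
python3 - <<'E'
from knob import *
t=.01225; sup=lambda f:.007+.010*abs(np.sin(f))+t*np.cos(f)
f0=lf(); servo_line(kp(-.79,sup(-.79)-.0005),rate=.02,contact_N=9); sleep(.1); print("extra push df",(lf()-f0).round(1))
phi=-.75
servo_line(kp(phi,.036),rate=.06); p=current_position(); p[2]=.25; servo_line(p,rate=.15)
move_ptp([.38,.25,.30],pose([0,0,0],0,0,True)[1]); print(current_clock())
for n in("top","scene"):
    c=capture(n); cv2.imwrite(f"pics/{n}5.png",c["image"]); P=pts(c)
    d=P[:,:2]-ST[:2]; cs,s=np.cos(ST[2]),np.sin(ST[2]); L=np.c_[d[:,0]*cs+d[:,1]*s,-d[:,0]*s+d[:,1]*cs,P[:,2]-.045]
    T=L[(np.hypot(L[:,0]+.05,L[:,1]+.05)<.03)&(L[:,2]>.026)&(L[:,2]<.042)]
    w,v=np.linalg.eigh(np.cov(T[:,:2].T)); print(n,len(T),"yaw",np.arctan(v[1,1]/v[0,1]).round(3),(np.sqrt(w)*12**.5).round(4))
    T=L[(L[:,1]<0)&(L[:,1]>-.1)&(L[:,2]>.06)&(L[:,2]<.2)&(L[:,0]>-.05)&(L[:,0]<.06)]
    print("  cover",np.arctan(-1/np.polyfit(T[:,2],T[:,0],1)[0]).round(3),T[:,2].max().round(3))
    T=L[(L[:,2]>.08)&(L[:,2]<.095)&(abs(L[:,1]-.075)<.02)&(abs(L[:,0])<.05)]; print("  block",T.mean(0).round(4))
a=cv2.imread("pics/top5.png")[90:330,220:560]; cv2.imwrite("pics/v7.png",cv2.resize(a,None,fx=2.3,fy=2.3,interpolation=cv2.INTER_CUBIC))
E
```

```text
extra push df [ 0.6 -3.  -0. ]
35.5917
top 146 yaw -0.698 [0.0139 0.0411]
  cover 1.368 0.178
  block [-0.0092  0.0752  0.0867]
scene 64 yaw -0.708 [0.0149 0.0249]
  cover 1.381 0.175
  block [-0.0071  0.0768  0.0855]
```

View pics/v7.png

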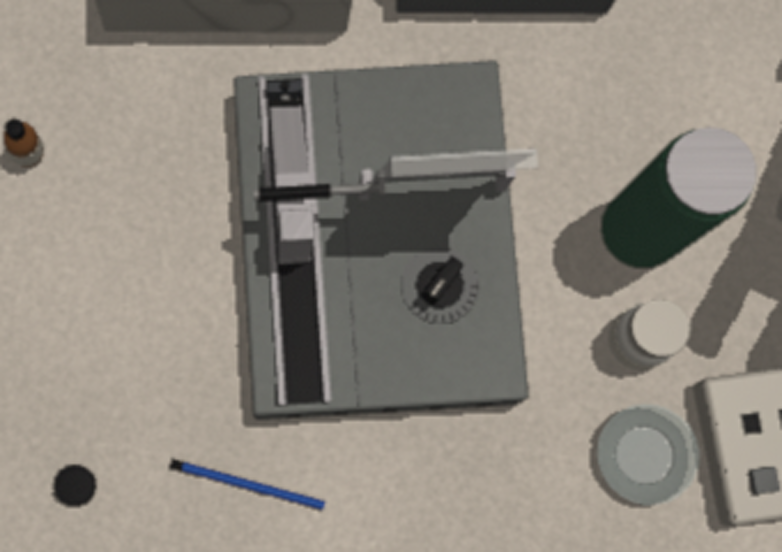

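Measured yaw is −0.70, so the knob has turned 1.27 rad. The last force rise was gentle, so I'll press once more and log force against travel to be sure it's the end stop.

```bash
python3 - <<'E'
from knob import *
phi=-.70; r=-.015
move_gripper(0.0); move_ptp(kp(phi,.034,.2,r),Q); servo_line(kp(phi,.034,Z,r),rate=.15,contact_N=6)
f0=lf(); print(servo_line(kp(phi,.012,Z,r),rate=.02,contact_N=2.5))
p0=current_position(); n=kp(phi,0,Z,r)-kp(phi,.01,Z,r); n/=np.linalg.norm(n)
for i in range(1,13):
    servo_line(p0+n*.0007*i,rate=.02); f=lf()-f0; print(round(.7*i,1),f.round(1)[:2],end="; ")
    if np.hypot(*f[:2])>18: break
servo_line(kp(phi,.036,Z,r),rate=.08); p=current_position(); p[2]=.25; servo_line(p,rate=.2)
move_ptp([.38,.25,.30],pose([0,0,0],0,0,True)[1]); print(current_clock())
c0=dict(np.load("top0.npz"));c=capture("top"); P=pts(c)
d=P[:,:2]-ST[:2]; cs,s=np.cos(ST[2]),np.sin(ST[2]); L=np.c_[d[:,0]*cs+d[:,1]*s,-d[:,0]*s+d[:,1]*cs,P[:,2]-.045]
T=L[(np.hypot(L[:,0]+.05,L[:,1]+.05)<.03)&(L[:,2]>.026)&(L[:,2]<.042)]
w,v=np.linalg.eigh(np.cov(T[:,:2].T)); print("yaw",np.arctan(v[1,1]/v[0,1]).round(3))
T=L[(L[:,2]>.08)&(L[:,2]<.095)&(abs(L[:,1]-.075)<.02)&(abs(L[:,0])<.05)]; print("block",T.mean(0).round(4))
T=L[(L[:,1]<0)&(L[:,1]>-.1)&(L[:,2]>.06)&(L[:,2]<.2)&(L[:,0]>-.05)&(L[:,0]<.06)]; print("cover",np.arctan(-1/np.polyfit(T[:,2],T[:,0],1)[0]).round(3))
for q in("oil_bottle","pen","lens_cap","slide_box","specimen_jar","petri_dish","tumbler"):
    D=[d for d in spot_in("top",q) if d["conf"]>.5]; print(q,[np.round(d["xy"]).tolist() for d in D])
E
```

```text
True
0.7 [-2.8 -4.2]; 1.4 [-4.  -6.3]; 2.1 [-6.4 -8. ]; 2.8 [-6.8 -9.3]; 3.5 [ -9.1 -11.9]; 4.2 [-10.  -13.7]; 4.9 [-12.1 -15.5]; 44.3167
yaw -0.7
block [-0.0091  0.0751  0.0864]
cover 1.368
oil_bottle []
pen [[326.0, 299.0]]
lens_cap [[252.0, 303.0]]
slide_box [[164.0, 172.0]]
specimen_jar [[501.0, 234.0]]
petri_dish [[501.0, 284.0], [344.0, 133.0]]
tumbler [[514.0, 175.0]]
```

```bash
python3 -c "
from bench import *
print(current_qvel(),current_force()); close_job()"
```

```text
[ 0.00546636 -0.00211747 -0.00043037 -0.00137066  0.00135372  0.00147522] [-0.61559523 -0.69317183  0.06402553]
the job is handed in; nothing more can be done
```

The job is handed in after about 44 s of robot time: the cover stands propped on the aluminium wedge and the knob is at its clockwise end stop. No verdict was reported.

- **Wedge:** I set it in the lane and slid it under the lift bar with the gripper tilted back 22°, so its body cleared the rising cover. I pressed it on the buffer in 1 mm steps to about 11.5 N and held that for 0.25 s. After I let go, its origin measured about x +50 mm, y +75 mm.
- **Cover:** It measured about 1.37–1.38 rad. That is a little under the nominal 1.42 but over the 1.3 needed.
- **Knob:** I turned it 1.27 rad with the closed fingertips, because pinching it would have swung the gripper into the cover. The force rise at the end was gentle, so I pushed again to about 20 N. The bar's angle stayed at −0.70 rad, which means it is at the stop.
- **Bystanders:** Six of the seven were found again within about 4 pixels (up to about 8 mm) of their first places. The network missed the oil bottle in the last check, but the last viewed picture shows it upright where it was; its position was not re-measured.
- **Robot:** The arm was clear of everything and essentially still at hand-in.

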